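# Dock the charger and switch it on

## Task

Take the small white charger from the grey mat and slide it along the black dock's rail until it clicks fully home against the stop. Then, with it home, flip the dock's toggle switch over to its other side so that it snaps across and stays there. Leave the glass dish, the dryer and the pen cup where they stand, and let go of everything.

Things in the scene. Friction and masses are not known exactly. Their poses are not given: they have to be found in the camera images.
- charger_center (a point): Centre, half-way up, of the loose white charger: a block 60 mm long (its x), 44 wide (its y), 40 tall (its z), 110-230 g, lid fixed shut, upright on the mat. Grip it across the 44 mm. Underneath along x a T-slot open at both ends: 16 mm wide for the lowest 5 mm, 27 mm wide from there to 13 mm up; mid-length in its roof a 20 mm long pocket. Either end may go first.
- mat: Grey silicone mat, 150 x 130 x 4 mm, fixed on the ash shelf, whose top is at height 100 mm; origin under its centre. The charger starts on it.
- dock: Black steel dock fixed on the shelf; origin at its underside, z up, the charger is slid on towards +x. Plate 8 mm thick, x -104 to 100, y -40 to 40 mm. On it a stop block (x 34.5 to 44.5, 46 mm wide, top 38 mm above the underside) and a switch box (x 52 to 96, 44 mm wide, top at z 28 mm). Bare plate before the rail (x below -34 mm).
- rail_nose (a point): Tip of the rail's round nose, on the plate's top at x = -34, y = 0, z = 8 mm of the dock. From here the steel T-rail runs to the stop: stem 12 mm wide, 6.5 mm high; head 24 mm wide, 6.5 to 11.5 mm above the plate. It passes through the charger's slot from the end only, not from above: play 1.5 mm at each side of the head, above and below it.
- dock_start (a point): Point fixed to the dock at x = -68, y = 0, z = 28 mm: the charger's centre when it stands flat on the bare plate, its x along the rail, 4 mm before the nose. Set it down here, then slide it 72 mm to the dock's +x. Same axes as the dock.
- dock_home (a point): Point fixed to the dock at x = +4, y = 0, z = 28 mm: the charger's centre when it is fully home (its end 0.5 mm from the stop). Same axes as the dock.
- detent (a joint): Rounded spring bump, 11 mm wide, on the rail at x = 4 mm of the dock, standing 4.5 mm above the rail. 0 = up, grows to 0.0055 m as pressed down (3 to 10 N). The charger rides over it in the last 30 mm of the slide (needing a push of up to about 15 N); at home it springs up into the charger's pocket (back to 0) and holds it.
- switch (a joint): Toggle bat of the dock's switch: 0 rad as it starts (off, leaning to the dock's -y), 0.9 rad flipped (on, leaning to the dock's +y), upright at 0.45. A spring drives it from the centre to the nearer side; pushing it over takes about 2 N at the tip.
- switch_tip (a point): Centre of the round 10 mm end of the steel toggle bat, which is about 8 mm thick and stands out 36 mm. It turns about a line along the dock's x through x = 74, y = 0, z = 28 mm of the dock; this point is 31 mm from that line (at start y = -13.5, z = 56 mm of the dock).
- ring_dish: Clear glass ring dish, 84 mm across, 26 mm tall, loose, at the far side of the shelf; origin under its centre. Leave alone.
- dryer: Beige round plastic hearing-aid dryer, 78 mm across, 64 mm tall, loose, at the far side of the shelf; origin under its centre. Leave alone.
- pen_cup: Bamboo pen cup with pens and a spring clip on its rim, 68 mm across, 130 mm tall with pens, loose, at the far side of the shelf; origin under its centre. Leave alone.
Not all that is in view belongs to the job. Leave any red look-alike of the part that bears charger_center alone.

How it is judged (in metres and radians):
On the way, in this order (a step that is already met when the one before it is completed fails the run):
1. the charger is home on the rail with the detent up under it (x of charger_center in the frame of dock_home between -0.003 and 0.003 m and y of charger_center in the frame of dock_home between -0.003 and 0.003 m and z of charger_center in the frame of dock_home between -0.004 and 0.004 m and angle between the x axis of charger_center and the x axis of dock_home, either way round below 0.06 rad and value of joint detent below 0.0015 m), for 0.2 s.
2. the switch is flipped with the charger home (all of step 1 and value of joint switch above 0.8 rad), for 0.2 s.
At the end, for the whole second after the job is handed in: The charger is on the rail and at rest with its centre within 3 mm of dock_home along and across the rail and 4 mm in height, its length within 0.06 rad of the rail, the detent up (under 1.5 mm), and the switch over at the on side (over 0.8 rad) (all of step 2 and linear speed of charger below 0.01 m/s); the robot touches nothing.
It fails at once if a bystander (dish, dryer or pen cup) is moved more than 25 mm or tipped (distance of any of ring_dish, dryer, pen_cup from where it was at the start of the episode above 0.025 m or angle between any of ring_dish, dryer, pen_cup's own z axis and vertical above 0.35 rad).
It also fails if it takes over 50 s, if anything falls off the work surface, if the arm or the gripper's body presses on something with over 40 N, if the wrist force passes 120 N, or if a joint passes its speed limit or range.

## Robot

A 6-joint arm with a two-finger parallel gripper is mounted at the origin on the work surface. World frame = base frame: x ahead of the robot, y to its left, z up, the work surface at z = 0. Lengths are in m, angles in degrees, forces in N, time in s.
With the tool pointing down it reaches from about 0.3 to 0.75 m from the base axis. Payload 8.5 kg.
Tool frame: the origin (TCP) lies between the finger pads; the fingertips stand 8 mm ahead of it and the grasp point (between the pads) lies 11 mm behind it; y points along the fingers, z is the direction in which the jaws open and shut, and the axes are right-handed (so a half turn about y gives the same grasp; the last joint's range is limited). The gripper opens to 85 mm and grips with 20 to 120 N. Pads are 22 mm wide; open, the fingers measure 114 mm over their backs; the gripper's body (76 mm by 85 mm) begins 54 mm behind the grasp point. The pads swing forward as they close: fully open they stand 13 mm farther back than shut.
Start: joints at [-82.924, 21.807, 74.336, -0, 83.858, -12.336], TCP at [0.183, -0.519, 0.239] pointing down, gripper open.
Joint ranges: [-178.18, 178.18], [-50.72, 133.34], [12.68, 142.11], [-81.47, 261.47], [9.98, 163.14], [-165.26, 165.26]. Speed limits (degrees/s): [136.94, 136.94, 180, 180, 180, 180].

## Interface

Orientations are given as a 3x3 rotation matrix whose columns are the frame's x, y, z axes.
In Python, from rig import env, get_image gives the robot as it stands.
- The arm moves only by the tool move_arm, never from a script. Its argument "targets" is one flat list of numbers, 6 for each row, row after row: the shift along the tool's x, y, z in mm, then the turn, a rotation vector about the tool's x, y, z in rad. A call has exactly 5 rows; each row shifts and turns the commanded pose from where the row before left it, along the tool's axes as they then stand; what a row does not reach is not made up. A row lasts 1/8 s, in which the tool goes at most 62.5 mm and 10.7 degrees, less where a joint would pass 70% of its speed; a pose out of reach is approached as far as the arm can. A call is refused whole if a number of a shift passes 62.5 or a number of a turn 0.188, either way. A call with a gripper value outside its range is refused whole. "hand" is the opening, from -1 (shut) to 1 (fully open), so that 0 is half open, set as the call begins (left out, the last holds). The fingers move at their own pace and stop on an object; "squeeze" is the grip in N (left out, the last holds). Time passes only in rows, so rows that do not move let the fingers close, or fill a call up. It gives the time, the measured TCP pose, the force and the opening at its end, in the units of the state.
- env.observe(): the state, without advancing time (a new reading comes with each control period).
- get_image(name): name is "scene" or "top"; returns a dict with "pixels" (400x640x3 uint8, red, green, blue), "z_map" (400x640 float32, m along the optical axis (not along the pixel's ray), 0 where there is no reading), "intrinsics" (3x3 intrinsics, pixels), "R" (3x3) and "t" (3): a world point X has camera coordinates R X + t. Camera axes: x right, y down, z forward; pixel columns grow to the right and rows downward; lengths in m; the calibration is good to about 2 mm. A picture is of the moment at which its call begins.
- env.close_job(): hands the job in, once; it reports no verdict.
The state is a dict: "time_s": time; "q": joint angles; "qvel": joint speeds; "joint_efforts": joint torques, N m; "position": TCP position; "tool_rot": TCP orientation; "ft_force": force on the tool from outside, world axes, zero at the start; "wrist_torque": the same for the moment, N m; "grip_width": finger opening in m.
Only numpy, scipy, OpenCV 4.12 (cv2) and the standard library are available. Lean on these libraries where they do the work, as an engineer would, in place of code of your own. Each camera call takes 0.05 s, during which the arm holds its last target.

## Working session

There is one attempt and no reset: what is moved stays moved. The work goes in short steps, Python scripts to look and compute and a tool call to move; the robot and the scene stay as the last step left them, time stands still between calls to the robot, and variables do not carry over. Pictures are saved under pics/ and viewed, and the job is handed in when it is done.

Besides the shell and the picture viewer there is one more tool, called after "Request:" in YAML: its name, and indented under it one key for each argument. move_arm: Moves the arm, as the interface text tells. Its arguments: {"type":"object","properties":{"targets":{"type":"array"},"hand":{"type":"number"},"squeeze":{"type":"number"}},"required":["targets"]}

```bash
ls; mkdir -p pics
python3 - <<'E'
from rig import env,get_image
import cv2,numpy as np
print(env.observe())
for n in("scene","top"):
    d=get_image(n)
    cv2.imwrite(f"pics/{n}0.png",d["pixels"][:,:,::-1])
    np.savez(f"{n}0.npz",**d)
    print(n,d["intrinsics"],d["R"],d["t"])
E
```

```text
pics
{'time_s': 0.0, 'q': array([-8.29238792e+01,  2.18426412e+01,  7.43869662e+01, -2.22334657e-03,
        8.38580913e+01, -1.23354926e+01]), 'qvel': array([-0.0614758 , -0.01218732, -0.02484494, -0.05605683,  0.02794741,
        0.03422956]), 'joint_efforts': array([ 1.94954446e-03, -4.48456085e+01, -2.31276602e+01, -4.65599680e-05,
        4.71816107e-03,  2.96802148e-05]), 'position': array([ 0.1827477 , -0.518439  ,  0.23868328]), 'tool_rot': array([[-9.43153955e-01, -2.26843143e-04,  3.32356082e-01],
       [-3.32356034e-01,  1.51421850e-03, -9.43152784e-01],
       [-2.89311988e-04, -9.99998828e-01, -1.50353386e-03]]), 'ft_force': array([-0.36660089,  0.08672515,  0.03416642]), 'wrist_torque': array([0.02286599, 0.00599176, 0.01168842]), 'grip_width': 0.08547261484919456}
scene [[366.88387893   0.         319.86485436]
 [  0.         366.88387893 196.23230038]
 [  0.           0.           1.        ]] [[ 0.28173631  0.95915463  0.02543732]
 [ 0.5411404  -0.13694705 -0.82970632]
 [-0.79233309  0.24752355 -0.55762027]] [-0.1382629  -0.19788293  1.35745797]
top [[438.61142862   0.         322.52788199]
 [  0.         438.61142862 198.15233279]
 [  0.           0.           1.        ]] [[-0.02626898 -0.99963266  0.0066693 ]
 [-0.99655976  0.02566247 -0.0788041 ]
 [ 0.078604   -0.00871646 -0.99686781]] [-0.00416834  0.53699149  1.10223817]
```

View pics/scene0.png

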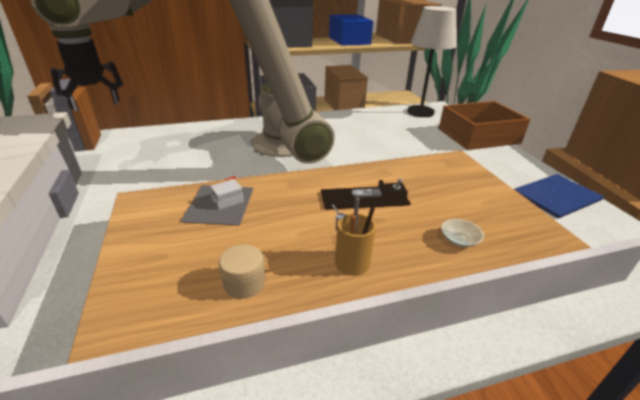

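View pics/top0.png

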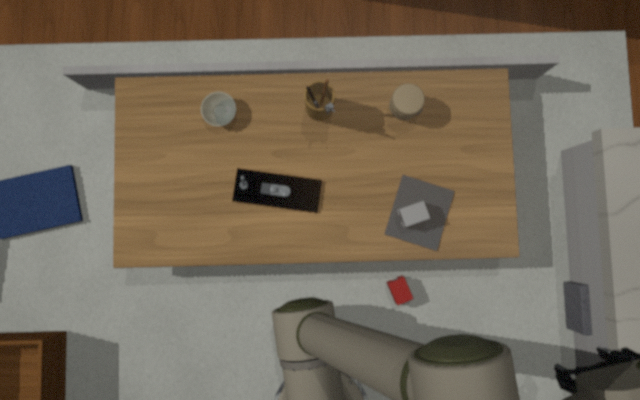

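The scene view shows the charger on the mat at about (227,193), the dock at (365,197) and the bystanders in front of it. In the top view the charger is at (413,214), the dock at (277,190) with its switch end at (243,182), and the red decoy at (400,290).

```bash
cat > h.py <<'E'
import numpy as np,cv2
def load(f): return dict(np.load(f))
def ray(d,uv):
    K,R,t=d["intrinsics"],d["R"],d["t"]
    c=-R.T@t; v=R.T@np.linalg.solve(K,[uv[0],uv[1],1]); return c,v
def onz(d,uv,z):
    c,v=ray(d,uv); return c+v*(z-c[2])/v[2]
def proj(d,X):
    p=d["intrinsics"]@(d["R"]@np.asarray(X)+d["t"]); return p[:2]/p[2]
def cloud(d):
    z=d["z_map"]; v,u=np.mgrid[:400,:640]
    P=np.linalg.solve(d["intrinsics"],np.stack([u*z,v*z,z]).reshape(3,-1).astype(float))
    return (d["R"].T@(P-d["t"][:,None])).T.reshape(400,640,3)
E
python3 - <<'E'
from h import *
d=load("top0.npz"); im=d["pixels"][:,:,::-1]
a=cv2.resize(im[160:220,225:330],None,fx=7,fy=7,interpolation=cv2.INTER_CUBIC); cv2.imwrite("pics/c1.png",a)
b=cv2.resize(im[165:260,375:465],None,fx=6,fy=6,interpolation=cv2.INTER_CUBIC); cv2.imwrite("pics/c2.png",b)
s=load("scene0.npz")["pixels"][:,:,::-1]
cv2.imwrite("pics/c3.png",cv2.resize(s[165:235,170:420],None,fx=3.2,fy=3.2,interpolation=cv2.INTER_CUBIC))
P=cloud(d)
for n,z in (("dock",(190,300)),("mat",(240,400)),("chg",(214,413)),("shelf",(230,300)),("stop?",(190,275)),("sw",(182,243))): print(n,P[z])
g=im.astype(int); mx=g.max(2); mn=g.min(2)
m=((mx<45)).astype(np.uint8); m[:160]=0;m[220:]=0;m[:,:225]=0;m[:,330:]=0
c=max(cv2.findContours(m,0,1)[0],key=cv2.contourArea); r=cv2.minAreaRect(c); print("dock",r)
bx=cv2.boxPoints(r); X=np.array([onz(d,p,.108) for p in bx]);print(bx,X,[np.linalg.norm(X[i]-X[i-1]) for i in range(4)])
w=((mn>115)&(mx-mn<40)).astype(np.uint8); w[:190]=0;w[245:]=0;w[:,:390]=0;w[:,445:]=0
c=max(cv2.findContours(w,0,1)[0],key=cv2.contourArea); r=cv2.minAreaRect(c); print("chg",r)
bx=cv2.boxPoints(r); X=np.array([onz(d,p,.144) for p in bx]);print(bx,X,X.mean(0),[np.linalg.norm(X[i]-X[i-1]) for i in range(4)])
E
```

```text
dock [0.55050431 0.03536524 0.10863901]
mat [ 0.42641655 -0.19862472  0.09703607]
chg [ 0.48560059 -0.22248343  0.14204088]
shelf [0.45626475 0.03777707 0.10152235]
stop? [0.5503257  0.0927285  0.12549386]
sw [0.5683721  0.16312296 0.14668989]
dock ((276.6499938964844, 190.45001220703125), (84.00428771972656, 31.53696632385254), 8.13010311126709)
[[232.83998 200.12001]
 [237.3     168.90001]
 [320.46002 180.78001]
 [316.      212.00002]] [[ 0.53064952  0.19423906  0.108     ]
 [ 0.60464973  0.18292015  0.108     ]
 [ 0.57127398 -0.01355857  0.108     ]
 [ 0.49752776 -0.00113349  0.108     ]] [np.float64(0.19816025014699787), np.float64(0.07486086500966614), np.float64(0.1992933240421613), np.float64(0.07478561248244013)]
chg ((414.02490234375, 213.16970825195312), (17.82582664489746, 25.090694427490234), 70.34617614746094)
[[399.21268 208.9955 ]
 [422.84164 200.5566 ]
 [428.83713 217.34392]
 [405.20816 225.78282]] [[ 0.49774331 -0.19109775  0.144     ]
 [ 0.51561913 -0.24586215  0.144     ]
 [ 0.47698152 -0.2578286   0.144     ]
 [ 0.45923038 -0.20320186  0.144     ]] [ 0.48739358 -0.22449759  0.144     ] [np.float64(0.04037022594144688), np.float64(0.05760802554652741), np.float64(0.04044824562012387), np.float64(0.057438520797676286)]
```

View pics/c1.png

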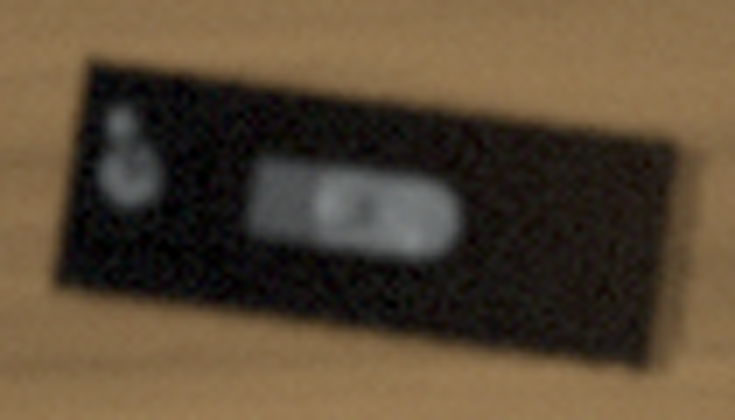

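View pics/c2.png

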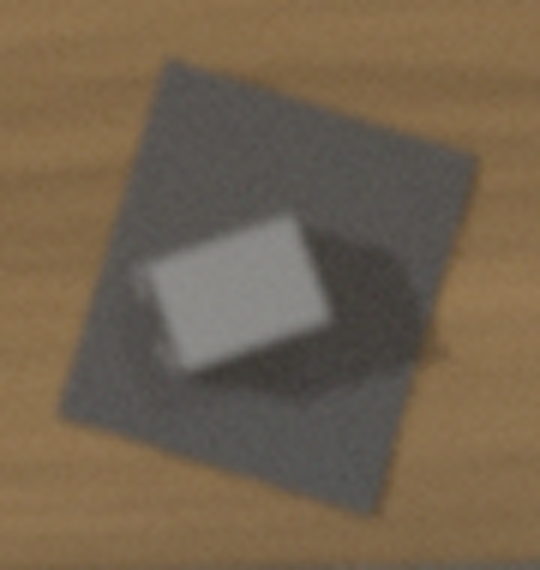

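View pics/c3.png

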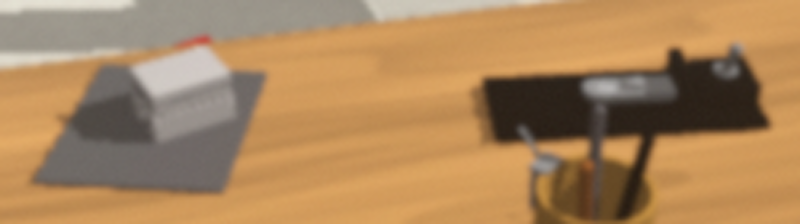

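Top crop: the dock plate is clear, with the switch at its left end and the rail nose pointing right. The charger is a plain white rectangle turned about 20° in the image. Next I'll get the edges to sub-pixel.

```bash
cat >> h.py <<'E'
def edges(d,bx,half=5,frac=(.12,.88),n=40):
    """subpixel edges of quad bx (ordered): max gradient along normals, line fits, corner intersections"""
    g=cv2.GaussianBlur(d["pixels"].astype(np.float32).sum(2),(0,0),.8); L=[]
    for i in range(4):
        a,b=bx[i],bx[(i+1)%4]; e=(b-a)/np.linalg.norm(b-a); nn=np.array([-e[1],e[0]])
        s=np.arange(-half,half+.01,.25); pts=[]
        for f in np.linspace(*frac,n):
            q=a+f*(b-a); S=(q+s[:,None]*nn).astype(np.float32)
            v=cv2.remap(g,S[None,:,0],S[None,:,1],cv2.INTER_CUBIC)[0]
            gr=np.abs(np.gradient(v)); k=gr.argmax(); w=gr[max(0,k-5):k+6]; 
            pts.append(q+nn*(s[max(0,k-5):k+6]*w).sum()/w.sum())
        L.append(cv2.fitLine(np.float32(pts),cv2.DIST_HUBER,0,.01,.01).ravel())
    out=[]
    for i in range(4):
        l,m=L[i-1],L[i]; A=np.array([[l[0],-m[0]],[l[1],-m[1]]]); s=np.linalg.solve(A,[m[2]-l[2],m[3]-l[3]])
        out.append([l[2]+s[0]*l[0],l[3]+s[0]*l[1]])
    return np.array(out)
E
python3 - <<'E'
from h import *
d=load("top0.npz"); im=d["pixels"][:,:,::-1]
np.set_printoptions(precision=4,suppress=True)
print("cam",-d["R"].T@d["t"])
def rep(n,bx,z,half=5,frac=(.12,.88)):
    bx=edges(d,np.float32(bx),half,frac); X=np.array([onz(d,p,z) for p in bx])
    print(n,bx.round(2).tolist()); print(X,X.mean(0),[round(np.linalg.norm(X[i]-X[i-1]),4) for i in range(4)])
    e=[np.degrees(np.arctan2(*(X[(i+1)%4]-X[i])[[1,0]])) for i in range(4)];print("ang",np.round(e,2))
rep("dock",[[232.8,200.1],[237.3,168.9],[320.5,180.8],[316,212]],.108)
rep("chg",[[399.2,209],[422.8,200.6],[428.8,217.3],[405.2,225.8]],.144,3,(.2,.8))
g=im.astype(int).max(2)
m=(g>60).astype(np.uint8); m[:182]=0;m[200:]=0;m[:,:258]=0;m[:,295:]=0
c=max(cv2.findContours(m,0,1)[0],key=cv2.contourArea); r=cv2.minAreaRect(c); print("rail",r)
X=np.array([onz(d,p,.1195) for p in cv2.boxPoints(r)]);print(X,X.mean(0))
E
```

```text
cam [ 0.4484 -0.0083  1.1411]
dock [[232.25, 200.52999877929688], [236.8300018310547, 168.22000122070312], [321.489990234375, 179.67999267578125], [316.94000244140625, 212.63999938964844]]
[[ 0.5297  0.1956  0.108 ]
 [ 0.6063  0.184   0.108 ]
 [ 0.5738 -0.0161  0.108 ]
 [ 0.496  -0.0033  0.108 ]] [0.5515 0.0901 0.108 ] [np.float64(0.2018), np.float64(0.0775), np.float64(0.2027), np.float64(0.0789)]
ang [ -8.63 -99.22 170.69  80.37]
chg [[398.6099853515625, 208.6699981689453], [423.25, 199.9600067138672], [429.8800048828125, 217.66000366210938], [405.69000244140625, 226.75]]
[[ 0.4985 -0.1897  0.144 ]
 [ 0.517  -0.2469  0.144 ]
 [ 0.4762 -0.2602  0.144 ]
 [ 0.457  -0.2042  0.144 ]] [ 0.4872 -0.2252  0.144 ] [np.float64(0.044), np.float64(0.06), np.float64(0.0429), np.float64(0.0592)]
ang [ -72.11 -161.89  108.93   19.2 ]
rail ((275.55389404296875, 189.56924438476562), (29.272197723388672, 11.411194801330566), 7.125016689300537)
[[0.5438 0.1277 0.1195]
 [0.5703 0.124  0.1195]
 [0.56   0.0562 0.1195]
 [0.5335 0.0601 0.1195]] [0.5519 0.092  0.1195]
```

```bash
cat >> h.py <<'E'
from scipy.spatial.transform import Rotation as Ro
def Rdown(jaw):  # tool y down, z (jaw dir) at world angle jaw deg
    a=np.radians(jaw); z=np.array([np.cos(a),np.sin(a),0]); y=np.array([0,0,-1.]); return np.stack([np.cross(y,z),y,z],1)
def rows(p0,R0,p1,R1,n):
    """n equal world steps + turns from pose 0 to pose 1"""
    w=(Ro.from_matrix(R0.T@R1)).as_rotvec()/n; R=np.array(R0); out=[]
    for i in range(n):
        s=R.T@((np.asarray(p1)-p0)/n)*1000; out.append(np.r_[s.round(1),w.round(4)]); R=R@Ro.from_rotvec(w).as_matrix()
    return out
def show(rs):
    for i in range(0,len(rs),5): print([round(float(v),4) for r in rs[i:i+5] for v in r])
E
python3 - <<'E'
from h import *; from rig import env
o=env.observe(); p=o["position"]
show(rows(p,o["tool_rot"],[.487,-.225,.215],Rdown(18.5),10))
E
```

```text
[-38.4, 2.4, -17.6, 0.0001, -0.1555, -0.0001, -40.7, 2.4, -11.4, 0.0001, -0.1555, -0.0001, -42.0, 2.4, -5.0, 0.0001, -0.1555, -0.0001, -42.2, 2.4, 1.6, 0.0001, -0.1555, -0.0001, -41.5, 2.4, 8.1, 0.0001, -0.1555, -0.0001]
[-39.7, 2.4, 14.5, 0.0001, -0.1555, -0.0001, -37.0, 2.4, 20.4, 0.0001, -0.1555, -0.0001, -33.4, 2.4, 25.9, 0.0001, -0.1555, -0.0001, -29.0, 2.4, 30.8, 0.0001, -0.1555, -0.0001, -23.9, 2.4, 34.9, 0.0001, -0.1555, -0.0001]
```

Request:
move_arm:
  targets: [-38.4, 2.4, -17.6, 0, -0.1555, 0, -40.7, 2.4, -11.4, 0, -0.1555, 0, -42, 2.4, -5, 0, -0.1555, 0, -42.2, 2.4, 1.6, 0, -0.1555, 0, -41.5, 2.4, 8.1, 0, -0.1555, 0]
  hand: 1
  squeeze: 40

```text
time_s: 0.72
position: [0.3356, -0.3708, 0.227]
tool_rot: [[-0.435, -0.0, 0.901], [-0.901, 0.0, -0.435], [-0.0, -1.0, -0.0]]
ft_force: [0.3, -0.4, 0.3]
grip_width: 0.0853
```

Request:
move_arm:
  targets: [-39.7, 2.4, 14.5, 0, -0.1555, 0, -37, 2.4, 20.4, 0, -0.1555, 0, -33.4, 2.4, 25.9, 0, -0.1555, 0, -29, 2.4, 30.8, 0, -0.1555, 0, -23.9, 2.4, 34.9, 0, -0.1555, 0]

```text
time_s: 1.35
position: [0.4877, -0.224, 0.215]
tool_rot: [[0.322, -0.001, 0.947], [-0.947, 0.0, 0.322], [-0.001, -1.0, -0.0]]
ft_force: [0.8, -0.4, -1.0]
grip_width: 0.0855
```

Request:
move_arm:
  targets: [0, 0, 0, 0, 0, 0, 0, 0, 0, 0, 0, 0, 0, 0, 0, 0, 0, 0, 0, 0, 0, 0, 0, 0, 0, 0, 0, 0, 0, 0]

```text
time_s: 1.98
position: [0.4867, -0.2255, 0.2154]
tool_rot: [[0.316, 0.0, 0.949], [-0.949, -0.0, 0.316], [0.0, -1.0, 0.0]]
ft_force: [0.1, 0.4, -0.3]
grip_width: 0.0856
```

Run:
```python
from h import *; from rig import env,get_image
np.set_printoptions(precision=4,suppress=True)
o=env.observe(); p=o["position"]; print(o["time_s"],p,o["tool_rot"],o["q"])
show(rows(p,o["tool_rot"],[.487,-.225,.214],Rdown(18.5),1))
for n in("scene","top"):
    d=get_image(n); cv2.imwrite(f"pics/{n}1.png",d["pixels"][:,:,::-1])
```

```text
1.975 [ 0.4867 -0.2255  0.2154] [[ 0.3165  0.      0.9486]
 [-0.9486 -0.      0.3165]
 [ 0.     -1.      0.    ]] [-37.5182  21.5212  78.9197   0.0006  79.5563 -55.9689]
[-0.4, 1.4, 0.5, -0.0, -0.0009, 0.0]
```

Run:
```python
import cv2
a=cv2.imread("pics/scene1.png")[110:240,150:340]; b=cv2.imread("pics/top1.png")[140:280,330:520]
cv2.imwrite("pics/v1.png",cv2.resize(a,None,fx=4,fy=4,interpolation=2)); cv2.imwrite("pics/v2.png",cv2.resize(b,None,fx=4,fy=4,interpolation=2))
```

```text
(no output)
```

View pics/v1.png

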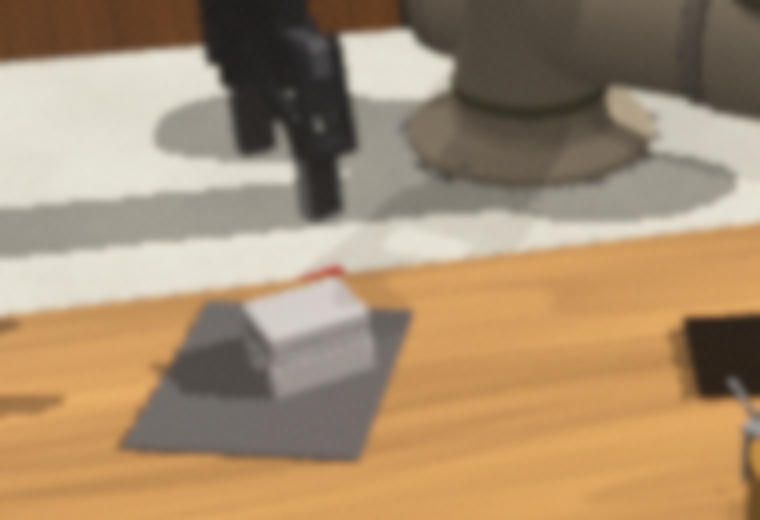

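View pics/v2.png

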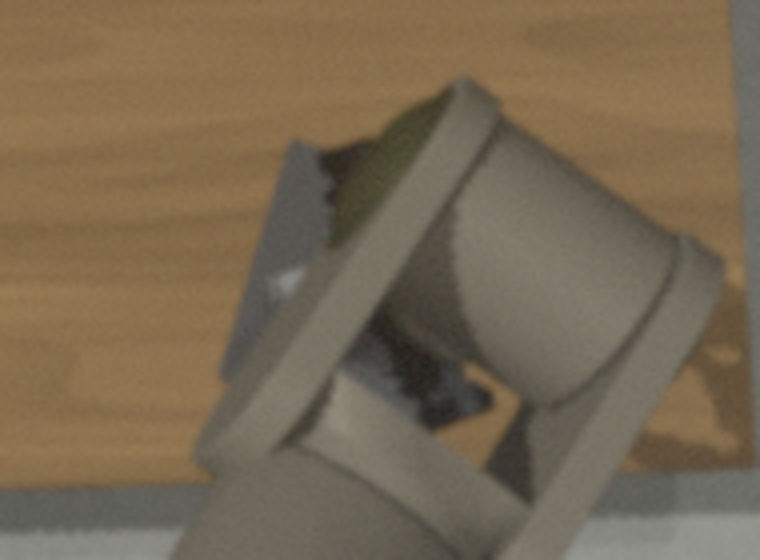

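The gripper is above the charger, which sits at about (227,193) in the scene view, and the top view is blocked by the arm. I'll check the top-view fixes against the scene view before descending.

Run:
```python
from h import *
np.set_printoptions(precision=2,suppress=True)
d=load("scene0.npz")
def quad(c,ang,l,w,z):
    u=np.array([np.cos(np.radians(ang)),np.sin(np.radians(ang))]); n=np.array([-u[1],u[0]])
    return [np.r_[c+u*a*l/2+n*b*w/2,z] for a,b in((1,1),(1,-1),(-1,-1),(-1,1))]
q=quad(np.array([.4872,-.2252]),108.5,.06,.044,.144); px=np.array([proj(d,X) for X in q]); e=edges(d,np.float32(px),3,(.2,.8)); print("chg",px,e)
print(1000*(np.mean([onz(d,p,.144) for p in e],0)-[.4872,-.2252,.144]))
q=quad(np.array([.5515,.0901]),80.6,.204,.08,.108); px=np.array([proj(d,X) for X in q]); print("dock",px)
im=d["pixels"][:,:,::-1].copy()
big=cv2.resize(im[165:235,170:420],None,fx=3.2,fy=3.2,interpolation=2)
for Q in(q,quad(np.array([.4872,-.2252]),108.5,.06,.044,.144)):
    pp=[((proj(d,X)-[170,165]+.5)*3.2-.5).round().astype(int) for X in Q]; cv2.polylines(big,[np.array(pp,np.int32)],True,(0,255,0),1)
cv2.imwrite("pics/v3.png",big)
```

```text
chg [[234.46 178.3 ]
 [242.48 186.75]
 [217.28 194.64]
 [209.87 185.62]] [[234.1  178.37]
 [241.78 187.68]
 [217.24 195.54]
 [209.93 185.55]]
[ 1.74 -0.74  0.  ]
dock [[400.05 184.99]
 [410.31 203.09]
 [324.21 207.45]
 [319.95 188.57]]
```

View pics/v3.png

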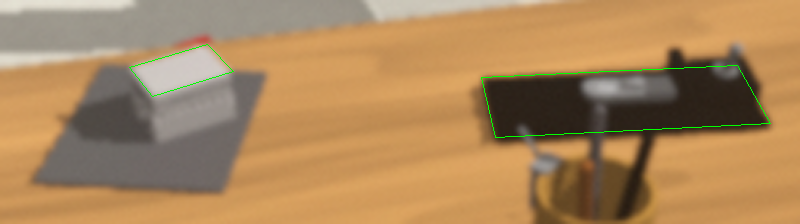

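The two views agree within 2 mm (green outlines fit the charger top and the dock plate). Descending to grasp.

Request:
move_arm:
  targets: [-0.4, 21, 0.5, 0, 0, 0, 0, 30, 0, 0, 0, 0, 0, 30, 0, 0, 0, 0, 0, 15, 0, 0, 0, 0, 0, 4, 0, 0, 0, 0]
  hand: 1
  squeeze: 40

```text
time_s: 2.7
position: [0.487, -0.2245, 0.1146]
tool_rot: [[0.317, -0.001, 0.948], [-0.948, 0.001, 0.317], [-0.001, -1.0, -0.001]]
ft_force: [0.4, 0.3, 0.0]
grip_width: 0.0853
```

Request:
move_arm:
  targets: [0, 0, 0, 0, 0, 0, 0, 0, 0, 0, 0, 0, 0, 0, 0, 0, 0, 0, 0, 0, 0, 0, 0, 0, 0, 0, 0, 0, 0, 0]
  hand: -1

```text
time_s: 3.32
position: [0.4876, -0.2249, 0.1162]
tool_rot: [[0.317, 0.001, 0.948], [-0.948, -0.001, 0.317], [0.001, -1.0, 0.001]]
ft_force: [-1.0, 0.3, 5.6]
grip_width: 0.0438
```

Request:
move_arm:
  targets: [0, 0, 0, 0, 0, 0, 0, 0, 0, 0, 0, 0, 0, 0, 0, 0, 0, 0, 0, 0, 0, 0, 0, 0, 0, 0, 0, 0, 0, 0]

```text
time_s: 3.95
position: [0.4876, -0.2249, 0.1162]
tool_rot: [[0.317, 0.001, 0.948], [-0.948, -0.001, 0.318], [0.001, -1.0, 0.001]]
ft_force: [-0.8, 0.8, 6.7]
grip_width: 0.0438
```

Run:
```python
from rig import env,get_image; import cv2
o=env.observe(); print(o["time_s"],o["position"],o["ft_force"],o["wrist_torque"],o["grip_width"])
d=get_image("scene"); cv2.imwrite("pics/v4.png",cv2.resize(d["pixels"][110:240,150:340,::-1],None,fx=4,fy=4,interpolation=2))
```

```text
3.95 [ 0.48760364 -0.22485645  0.11619931] [-0.79025505  0.75915618  6.74756438] [ 0.04994082  0.1941759  -0.00064378] 0.04381116295485955
```

View pics/v4.png

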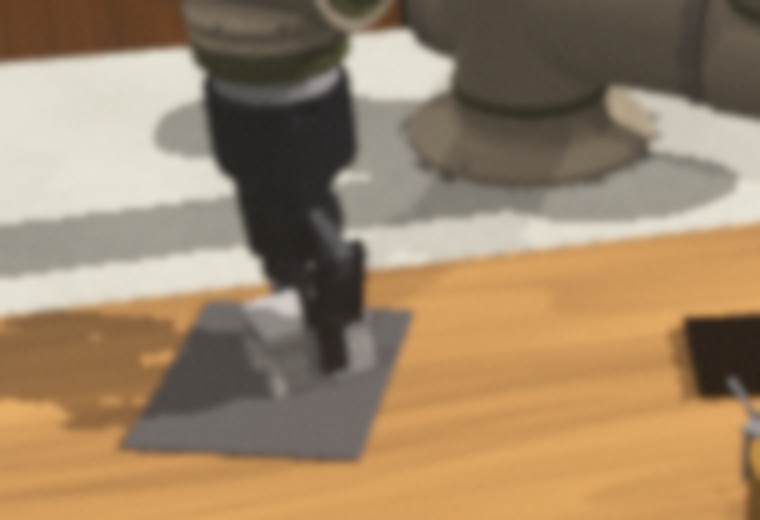

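Gripped at 43.8 mm opening, with the charger between the fingers. Now lift and carry it to above dock_start.

Request:
move_arm:
  targets: [0, -6, 0, 0, 0, 0, 0, -12, 0, 0, 0, 0, 0, -16, 0, 0, 0, 0, 0, -16, 0, 0, 0, 0, 0, -10, 0, 0, 0, 0]
  squeeze: 60

```text
time_s: 4.62
position: [0.4874, -0.2247, 0.1765]
tool_rot: [[0.317, 0.001, 0.948], [-0.948, -0.001, 0.317], [0.001, -1.0, 0.001]]
ft_force: [1.3, -0.3, -1.5]
grip_width: 0.0433
```

Run:
```python
from h import *; from rig import env
o=env.observe(); print(o["time_s"],o["position"],o["ft_force"],o["wrist_torque"],o["grip_width"])
show(rows(o["position"],o["tool_rot"],[.5407,.0250,.175],Rdown(-9.4),10))
```

```text
4.625 [ 0.48741825 -0.22470628  0.17651377] [ 1.25137595 -0.25233889 -1.51339179] [ 0.01877789 -0.03600887  0.03441877] 0.043345752415227014
[-22.0, 0.1, 13.0, -0.0001, 0.0487, 0.0001, -22.6, 0.1, 11.9, -0.0001, 0.0487, 0.0001, -23.1, 0.1, 10.8, -0.0001, 0.0487, 0.0001, -23.6, 0.1, 9.6, -0.0001, 0.0487, 0.0001, -24.1, 0.1, 8.5, -0.0001, 0.0487, 0.0001]
[-24.5, 0.1, 7.3, -0.0001, 0.0487, 0.0001, -24.8, 0.1, 6.1, -0.0001, 0.0487, 0.0001, -25.1, 0.1, 4.9, -0.0001, 0.0487, 0.0001, -25.3, 0.1, 3.7, -0.0001, 0.0487, 0.0001, -25.4, 0.1, 2.4, -0.0001, 0.0487, 0.0001]
```

Request:
move_arm:
  targets: [-22, 0, 13, 0, 0.0487, 0, -22.6, 0, 11.9, 0, 0.0487, 0, -23.1, 0, 10.8, 0, 0.0487, 0, -23.6, 0, 9.6, 0, 0.0487, 0, -24.1, 0, 8.5, 0, 0.0487, 0]

```text
time_s: 5.25
position: [0.514, -0.099, 0.1755]
tool_rot: [[0.078, -0.0, 0.997], [-0.997, 0.0, 0.078], [-0.0, -1.0, -0.0]]
ft_force: [-0.5, -0.4, -1.6]
grip_width: 0.0431
```

Request:
move_arm:
  targets: [-24.5, 0, 7.3, 0, 0.0487, 0, -24.8, 0, 6.1, 0, 0.0487, 0, -25.1, 0, 4.9, 0, 0.0487, 0, -25.3, 0, 3.7, 0, 0.0487, 0, -25.4, 0, 2.4, 0, 0.0487, 0]

```text
time_s: 5.88
position: [0.5407, 0.026, 0.1755]
tool_rot: [[-0.165, -0.0, 0.986], [-0.986, 0.0, -0.165], [-0.0, -1.0, -0.0]]
ft_force: [-0.1, 0.0, -1.4]
grip_width: 0.0433
```

Request:
move_arm:
  targets: [0, 0, 0, 0, 0, 0, 0, 0, 0, 0, 0, 0, 0, 0, 0, 0, 0, 0, 0, 0, 0, 0, 0, 0, 0, 0, 0, 0, 0, 0]

```text
time_s: 6.5
position: [0.5406, 0.0248, 0.1754]
tool_rot: [[-0.164, 0.0, 0.987], [-0.987, -0.0, -0.164], [0.0, -1.0, 0.0]]
ft_force: [-0.7, 0.7, -2.6]
grip_width: 0.043
```

Run:
```python
from h import *; from rig import env,get_image
np.set_printoptions(precision=4,suppress=True)
o=env.observe(); p=o["position"]; print(o["time_s"],p,o["tool_rot"],o["ft_force"],o["wrist_torque"],o["grip_width"])
show(rows(p,o["tool_rot"],[.5407,.0250,.125],Rdown(-9.4),1))
for n,(r,c) in {"scene":((110,240),(270,460)),"top":((150,230),(220,350))}.items():
    d=get_image(n); np.savez(n+"2.npz",**d); cv2.imwrite(f"pics/{n}2.png",cv2.resize(d["pixels"][r[0]:r[1],c[0]:c[1],::-1],None,fx=4,fy=4,interpolation=2))
```

```text
6.5 [0.5406 0.0248 0.1754] [[-0.1637  0.      0.9865]
 [-0.9865 -0.     -0.1637]
 [ 0.     -1.      0.    ]] [-0.7187  0.73   -2.6353] [-0.0326 -0.0385  0.0356] 0.04301858178289835
[-0.2, 50.4, 0.0, -0.0, -0.0004, 0.0]
```

View pics/scene2.png

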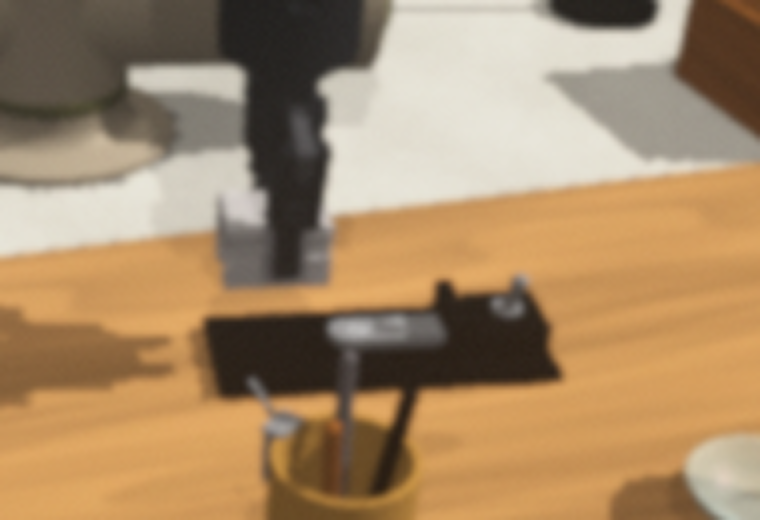

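View pics/top2.png

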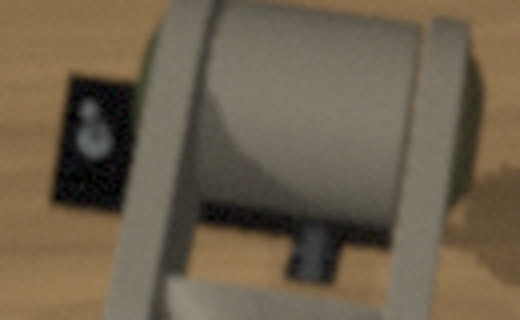

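Run:
```python
from h import *
np.set_printoptions(precision=2,suppress=True)
d=load("scene2.npz"); p=np.array([.5406,.0248,.1754]); a=np.radians(80.58); u=np.array([np.cos(a),np.sin(a),0]); n=np.array([u[1],-u[0],0])
big=cv2.resize(d["pixels"][150:200,300:380,::-1],None,fx=8,fy=8,interpolation=2)
zc=p[2]+.0078
for z in(-.02,.02):
    q=[np.r_[p[:2],zc]+u*s*.03+n*t*.022+[0,0,z] for s,t in((1,1),(1,-1),(-1,-1),(-1,1))]
    pp=[((proj(d,X)-[300,150]+.5)*8-.5).round().astype(int) for X in q]; print([proj(d,X) for X in q])
    cv2.polylines(big,[np.array(pp,np.int32)],True,(0,255,0),1)
cv2.imwrite("pics/v5.png",big)
```

```text
[array([352.77, 181.5 ]), array([349.14, 171.75]), array([323.94, 172.74]), array([326.5 , 182.63])]
[array([354.14, 166.01]), array([350.36, 156.66]), array([324.5 , 157.56]), array([327.15, 167.03])]
```

View pics/v5.png

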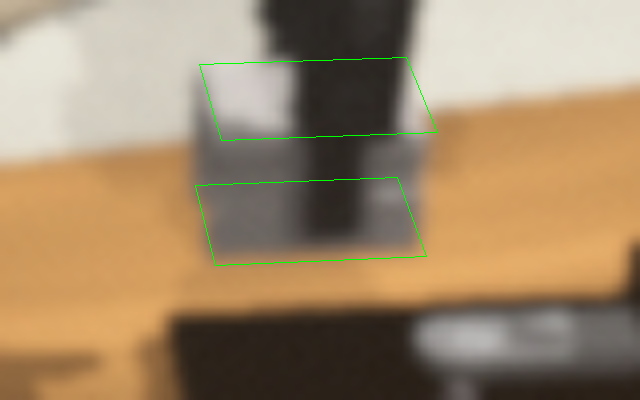

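Run:
```python
from h import *
np.set_printoptions(precision=2,suppress=True)
d=load("scene0.npz")
u=np.array([np.cos(np.radians(80.6)),np.sin(np.radians(80.6))]); n=np.array([-u[1],u[0]]); c=np.array([.5515,.0901])
q=[np.r_[c+u*a*.102+n*b*.04,.108] for a,b in((1,1),(1,-1),(-1,-1),(-1,1))]
px=np.float32([proj(d,X) for X in q])
# per-edge offsets using only clean parts
g=cv2.GaussianBlur(d["pixels"].astype(np.float32).sum(2),(0,0),.7)
def edge(d,a,b,fr,half=3):
    g=cv2.GaussianBlur(d["pixels"].astype(np.float32).sum(2),(0,0),.7)
    e=(b-a)/np.linalg.norm(b-a); nn=np.array([-e[1],e[0]]); s=np.arange(-half,half+.01,.1); o=[]
    for f in fr:
        S=(a+f*(b-a)+s[:,None]*nn).astype(np.float32); v=cv2.remap(g,S[None,:,0],S[None,:,1],cv2.INTER_CUBIC)[0]
        gr=np.abs(np.gradient(v)); k=gr.argmax(); sl=slice(max(0,k-8),k+9); o.append((s[sl]*gr[sl]).sum()/gr[sl].sum())
    return np.array(o),nn
for nm,i,j,fr in(("far end +x",0,1,np.linspace(.5,.9,5)),("front(-y)",1,2,np.linspace(.1,.45,8)),("start end",2,3,np.linspace(.2,.8,7)),("back(+y)",3,0,np.linspace(.1,.5,8))):
    o,nn=edge(d,px[i],px[j],fr); print(nm,nn,o)
d2=load("scene2.npz"); p=np.array([.5406,.0248,.1754]); a=np.radians(80.58); u=np.array([np.cos(a),np.sin(a),0]); n=np.array([u[1],-u[0],0])
P=lambda s,t,z: np.float32(proj(d2,np.r_[p[:2],p[2]+.0078]+u*s*.03+n*t*.022+[0,0,z*.02]))
for nm,A,B,fr in(("bottom front",P(-1,1,-1),P(1,1,-1),[.1,.15,.2,.25,.3,.8,.85,.9]),("left front vert",P(-1,1,-1),P(-1,1,1),np.linspace(.15,.85,7)),("right vert",P(1,1,-1),P(1,1,1),np.linspace(.15,.85,7)),("top left",P(-1,-1,1),P(-1,1,1),np.linspace(.2,.8,6)),("top front",P(-1,1,1),P(1,1,1),[.1,.15,.2,.25]),("top back",P(-1,-1,1),P(1,-1,1),[.1,.15,.2,.25])):
    o,nn=edge(d2,A,B,fr); print(nm,nn,o)
print("px per 10mm x,y,z:",[proj(d2,p+v)-proj(d2,p) for v in np.eye(3)*.01])
```

```text
far end +x [-0.87  0.49] [-2.1   0.13  0.29  0.31  0.35]
front(-y) [-0.05 -1.  ] [-2.35 -2.29 -1.99 -1.9  -1.53 -2.3  -2.19 -2.  ]
start end [ 0.98 -0.22] [-0.39 -0.94 -0.48 -0.1   0.32 -0.19  0.15]
back(+y) [0.04 1.  ] [ 0.76  0.15  0.21  0.4   0.47 -0.12 -0.1   2.28]
bottom front [0.04 1.  ] [-0.54 -0.56 -0.47 -0.35 -0.37 -0.7  -0.59 -0.59]
left front vert [1.   0.04] [-1.7  -1.58 -1.77 -2.67 -2.66 -2.61 -2.65]
right vert [1.   0.09] [-1.03 -1.11 -1.21 -1.53 -1.77 -1.85 -2.68]
top left [-0.96  0.27] [-0.94 -0.5  -0.29 -0.02  2.48  2.6 ]
top front [0.04 1.  ] [-1.9  -0.93 -0.82 -0.8 ]
top back [0.03 1.  ] [ 2.39 -1.13 -0.44  0.78]
px per 10mm x,y,z: [array([1.42, 2.17]), array([ 4.14, -0.53]), array([ 0.24, -3.82])]
```

The camera and arm agree within about 3 mm along the rail and 1–2 mm across it. The arm is compliant, so I'll lower slowly and watch the force.

Request:
move_arm:
  targets: [0, 15, 0, 0, 0, 0, 0, 18, 0, 0, 0, 0, 0, 12, 0, 0, 0, 0, 0, 5, 0, 0, 0, 0, 0, 0, 0, 0, 0, 0]

```text
time_s: 7.22
position: [0.5407, 0.0251, 0.1254]
tool_rot: [[-0.163, -0.0, 0.987], [-0.987, 0.0, -0.163], [0.0, -1.0, -0.0]]
ft_force: [0.8, -0.5, -1.9]
grip_width: 0.0434
```

Request:
move_arm:
  targets: [0, 1, 0, 0, 0, 0, 0, 1, 0, 0, 0, 0, 0, 1, 0, 0, 0, 0, 0, 0, 0, 0, 0, 0, 0, 0, 0, 0, 0, 0]

```text
time_s: 7.85
position: [0.5407, 0.0251, 0.1224]
tool_rot: [[-0.163, 0.0, 0.987], [-0.987, -0.0, -0.163], [0.0, -1.0, 0.0]]
ft_force: [-0.4, 0.1, -1.1]
grip_width: 0.0431
```

Request:
move_arm:
  targets: [0, 0.8, 0, 0, 0, 0, 0, 0.7, 0, 0, 0, 0, 0, 0, 0, 0, 0, 0, 0, 0, 0, 0, 0, 0, 0, 0, 0, 0, 0, 0]

```text
time_s: 8.48
position: [0.5407, 0.0251, 0.1208]
tool_rot: [[-0.163, 0.0, 0.987], [-0.987, -0.0, -0.163], [-0.0, -1.0, 0.0]]
ft_force: [-0.2, -0.7, -0.8]
grip_width: 0.0436
```

Request:
move_arm:
  targets: [0, 0.8, 0, 0, 0, 0, 0, 0.7, 0, 0, 0, 0, 0, 0, 0, 0, 0, 0, 0, 0, 0, 0, 0, 0, 0, 0, 0, 0, 0, 0]

```text
time_s: 9.1
position: [0.5407, 0.0251, 0.1203]
tool_rot: [[-0.163, 0.001, 0.987], [-0.987, -0.0, -0.163], [0.0, -1.0, 0.001]]
ft_force: [-2.8, 0.2, 8.0]
grip_width: 0.0439
```

Contact at TCP z ≈ 0.1205, as expected for the plate. I'll ease the pressure and check alignment.

Request:
move_arm:
  targets: [0, -0.8, 0, 0, 0, 0, 0, 0, 0, 0, 0, 0, 0, 0, 0, 0, 0, 0, 0, 0, 0, 0, 0, 0, 0, 0, 0, 0, 0, 0]

```text
time_s: 9.72
position: [0.5407, 0.0251, 0.1203]
tool_rot: [[-0.163, 0.0, 0.987], [-0.987, -0.0, -0.163], [-0.0, -1.0, 0.0]]
ft_force: [-1.7, 0.9, 3.8]
grip_width: 0.0434
```

Run:
```python
from h import *; from rig import env,get_image
d=get_image("scene"); np.savez("scene3.npz",**d)
big=cv2.resize(d["pixels"][160:220,310:420,::-1],None,fx=7,fy=7,interpolation=2); cv2.imwrite("pics/v6.png",big)
u=np.array([np.cos(np.radians(80.6)),np.sin(np.radians(80.6)),0]); n=np.array([-u[1],u[0],0]); O=np.array([.5515,.0901,.1])+.002*u
for z in(.008,.048):
    pp=[((proj(d,O+u*a+n*b+[0,0,z])-[310,160]+.5)*7-.5).round().astype(int) for a,b in((-.098,-.022),(-.038,-.022),(-.038,.022),(-.098,.022))]
    cv2.polylines(big,[np.array(pp,np.int32)],True,(0,255,0),1)
cv2.imwrite("pics/v7.png",big)
```

```text
(no output)
```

View pics/v7.png

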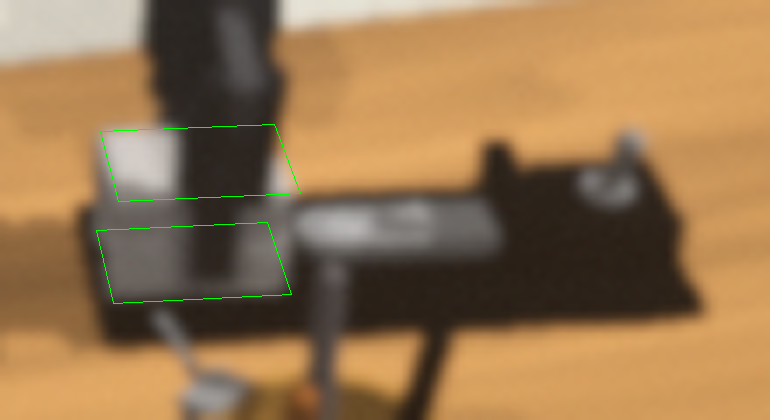

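```bash
cat >> h.py <<'E'
def edgeoff(d,a,b,fr,half=3,ch=None):
    g=d["pixels"].astype(np.float32).sum(2); g=cv2.GaussianBlur(g,(0,0),.6)
    a=np.float32(a);b=np.float32(b)
    e=(b-a)/np.linalg.norm(b-a); nn=np.array([-e[1],e[0]]); s=np.arange(-half,half+.01,.1); o=[]
    for f in fr:
        S=(a+f*(b-a)+s[:,None]*nn).astype(np.float32); v=cv2.remap(g,S[None,:,0],S[None,:,1],cv2.INTER_CUBIC)[0]
        gr=np.abs(np.gradient(v)); k=gr.argmax(); sl=slice(max(0,k-8),k+9); o.append((s[sl]*gr[sl]).sum()/gr[sl].sum())
    return np.array(o),nn
du=np.array([np.cos(np.radians(80.6)),np.sin(np.radians(80.6)),0]); dn=np.array([-du[1],du[0],0]); DO=np.array([.5515,.0901,.1])+.002*du
def D(x,y,z): return DO+(du*x+dn*y)/1000+[0,0,z/1000]
E
python3 - <<'E'
from h import *
np.set_printoptions(precision=2,suppress=True)
d0=load("scene0.npz"); d3=load("scene3.npz"); t=load("top0.npz")
def r(nm,d,A,B,fr,half=2.5): o,nn=edgeoff(d,proj(d,D(*A)),proj(d,D(*B)),fr,half); print(nm,nn,o,"med",np.median(o))
f=np.linspace(.05,.95,10)
r("scene rail front",d0,(-18,-12,19.5),(30,-12,19.5),f); r("scene rail back",d0,(-18,12,19.5),(30,12,19.5),f)
r("scene rail front bottom",d0,(-18,-12,14.5),(30,-12,14.5),f)
r("top rail front",t,(-18,-12,19.5),(30,-12,19.5),f); r("top rail back",t,(-18,12,19.5),(30,12,19.5),f)
r("top plate front",t,(-90,-40,8),(90,-40,8),f); r("top plate back",t,(-90,40,8),(90,40,8),f)
r("top plate start",t,(-104,-35,8),(-104,35,8),f); r("top plate end",t,(100,-35,8),(100,35,8),f)
r("scene nose tip",d0,(-34,-4,19.5),(-34,4,19.5),f)
r("charger bottom front",d3,(-98,-22,8),(-38,-22,8),[.08,.12,.16,.2,.25,.8,.85,.9,.95])
r("charger right vert",d3,(-38,-22,8),(-38,-22,48),np.linspace(.1,.9,9),3.5)
r("charger left vert",d3,(-98,-22,8),(-98,-22,48),np.linspace(.1,.9,9),3.5)
print([ (proj(d0,D(-20+a,b,8+c))-proj(d0,D(-20,0,8))) for a,b,c in((10,0,0),(0,10,0),(0,0,10))])
E
```

```text
scene rail front [0.05 1.  ] [0.17 0.38 0.63 0.63 0.71 0.7  1.79 1.94 1.94 1.92] med 0.7080131478723461
scene rail back [0.05 1.  ] [-0.18  0.05  0.04 -2.01 -2.07 -2.13 -2.17 -2.15 -2.14 -2.01] med -2.042571624234623
scene rail front bottom [0.05 1.  ] [-1.53 -1.53 -1.28 -1.07 -1.08 -0.99  0.08  0.12  0.32  0.49] med -1.0296340209535475
top rail front [ 0.14 -0.99] [1.29 0.28 0.78 0.72 1.22 0.17 0.74 0.52 0.28 0.74] med 0.7321023835343532
top rail back [ 0.14 -0.99] [-0.38 -0.66 -0.98 -0.31 -0.6  -0.77 -1.03 -0.45 -0.72 -0.06] med -0.6320701352575107
top plate front [ 0.14 -0.99] [ 0.02 -0.77 -0.95 -0.05 -0.15 -0.94 -1.02 -0.25 -0.32 -0.43] med -0.3721495712652627
top plate back [ 0.14 -0.99] [0.46 0.57 0.3  0.52 0.23 0.43 1.13 0.25 1.04 0.12] med 0.4424136591711214
top plate start [-0.99 -0.14] [0.39 0.91 0.56 0.19 0.74 0.4  0.09 0.54 0.14 0.66] med 0.4680720780766259
top plate end [-0.99 -0.15] [-0.76 -0.39 -0.66 -0.19 -0.65 -0.14 -0.47  0.07 -0.42  0.04] med -0.4032907017621753
scene nose tip [ 0.94 -0.33] [ 0.4   0.47  0.47  0.56 -0.22  0.64  0.73  0.64  0.92  0.05] med 0.5171729921811916
charger bottom front [0.05 1.  ] [-0.77 -0.58 -0.7  -0.56 -1.38  0.03  0.03 -0.63 -0.48] med -0.5797951210893467
charger right vert [1.   0.09] [-1.26 -0.34 -0.42 -0.52 -0.91  1.03  0.07  0.89 -1.17] med -0.42330498398068883
charger left vert [1.   0.04] [-0.8  -0.86 -1.16 -1.18 -2.03 -2.14 -2.94 -2.96 -2.57] med -2.0288175673385727
[array([ 4.08, -0.19]), array([-0.84, -2.29]), array([ 0.34, -3.48])]
```

The rail is centred on the plate to about 0.1 mm. Now I'll slide gently onto the nose, watching the lateral force.

Request:
move_arm:
  targets: [-1.5, 0, 0, 0, 0, 0, -1.5, 0, 0, 0, 0, 0, -1.5, 0, 0, 0, 0, 0, -1, 0, 0, 0, 0, 0, 0, 0, 0, 0, 0, 0]

```text
time_s: 10.4
position: [0.5418, 0.0305, 0.1203]
tool_rot: [[-0.163, 0.001, 0.987], [-0.987, -0.0, -0.163], [0.0, -1.0, 0.001]]
ft_force: [1.0, -3.7, 5.6]
grip_width: 0.0433
```

Request:
move_arm:
  targets: [-1, 0, 0, 0, 0, 0, -1, 0, 0, 0, 0, 0, -1, 0, 0, 0, 0, 0, -1, 0, 0, 0, 0, 0, 0, 0, 0, 0, 0, 0]

```text
time_s: 11.02
position: [0.5424, 0.0344, 0.1203]
tool_rot: [[-0.163, 0.001, 0.987], [-0.987, -0.0, -0.163], [0.0, -1.0, 0.001]]
ft_force: [-0.0, -3.7, 5.0]
grip_width: 0.0434
```

Request:
move_arm:
  targets: [-1, 0, 0, 0, 0, 0, -1, 0, 0, 0, 0, 0, -1, 0, 0, 0, 0, 0, -1, 0, 0, 0, 0, 0, 0, 0, 0, 0, 0, 0]

```text
time_s: 11.65
position: [0.5431, 0.0384, 0.1203]
tool_rot: [[-0.163, 0.001, 0.987], [-0.987, -0.0, -0.163], [0.0, -1.0, 0.001]]
ft_force: [-0.9, -3.6, 5.0]
grip_width: 0.0434
```

Request:
move_arm:
  targets: [-1, -0.7, 0, 0, 0, 0, -1.5, 0, 0, 0, 0, 0, -1.5, 0, 0, 0, 0, 0, -1.5, 0, 0, 0, 0, 0, 0, 0, 0, 0, 0, 0]

```text
time_s: 12.28
position: [0.5437, 0.0441, 0.1207]
tool_rot: [[-0.163, -0.0, 0.987], [-0.987, 0.0, -0.163], [-0.0, -1.0, -0.0]]
ft_force: [0.0, -0.9, -2.2]
grip_width: 0.0431
```

Request:
move_arm:
  targets: [-2, 0, 0, 0, 0, 0, -2, 0, 0, 0, 0, 0, -2, 0, 0, 0, 0, 0, -2, 0, 0, 0, 0, 0, 0, 0, 0, 0, 0, 0]

```text
time_s: 12.9
position: [0.5451, 0.0519, 0.1208]
tool_rot: [[-0.163, -0.0, 0.987], [-0.987, 0.0, -0.163], [-0.0, -1.0, -0.0]]
ft_force: [0.6, 0.1, -1.1]
grip_width: 0.0434
```

Request:
move_arm:
  targets: [-2, 0, 0, 0, 0, 0, -2, 0, 0, 0, 0, 0, -2, 0, 0, 0, 0, 0, -2, 0, 0, 0, 0, 0, 0, 0, 0, 0, 0, 0]

```text
time_s: 13.52
position: [0.5464, 0.0598, 0.1208]
tool_rot: [[-0.163, -0.0, 0.987], [-0.987, 0.0, -0.163], [-0.0, -1.0, -0.0]]
ft_force: [0.3, 0.6, -1.6]
grip_width: 0.0435
```

It's on the rail with no lateral force. Continuing toward the detent.

Request:
move_arm:
  targets: [-2, 0.5, 0, 0, 0, 0, -2, 0, 0, 0, 0, 0, -2, 0, 0, 0, 0, 0, -2, 0, 0, 0, 0, 0, 0, 0, 0, 0, 0, 0]
  squeeze: 80

```text
time_s: 14.15
position: [0.548, 0.0674, 0.1207]
tool_rot: [[-0.163, 0.001, 0.987], [-0.987, -0.0, -0.163], [0.0, -1.0, 0.001]]
ft_force: [0.4, -3.2, 2.7]
grip_width: 0.0431
```

Request:
move_arm:
  targets: [-2, 0, 0, 0, 0, 0, -2, 0, 0, 0, 0, 0, -2, 0, 0, 0, 0, 0, -2, 0, 0, 0, 0, 0, 0, 0, 0, 0, 0, 0]

```text
time_s: 14.78
position: [0.5493, 0.0757, 0.1206]
tool_rot: [[-0.163, 0.001, 0.987], [-0.987, 0.0, -0.163], [-0.001, -1.0, 0.001]]
ft_force: [0.5, -1.6, 5.1]
grip_width: 0.0429
```

Request:
move_arm:
  targets: [-2, 0, 0, 0, 0, 0, -2, 0, 0, 0, 0, 0, -2, 0, 0, 0, 0, 0, -2, 0, 0, 0, 0, 0, 0, 0, 0, 0, 0, 0]

```text
time_s: 15.4
position: [0.5505, 0.0835, 0.1204]
tool_rot: [[-0.163, 0.001, 0.987], [-0.987, 0.0, -0.163], [-0.0, -1.0, 0.001]]
ft_force: [-0.4, -3.4, 5.2]
grip_width: 0.043
```

Run:
```python
from h import *; from rig import env,get_image
o=env.observe(); print(o["time_s"],o["position"],o["ft_force"],o["wrist_torque"]); p=o["position"]-DO; print("dock frame",p@du*1000,p@dn*1000)
d=get_image("scene"); np.savez("scene4.npz",**d)
cv2.imwrite("pics/v8.png",cv2.resize(d["pixels"][150:220,310:420,::-1],None,fx=7,fy=7,interpolation=2))
```

```text
15.4 [0.55049088 0.08346649 0.12044369] [-0.38485622 -3.43379859  5.16246574] [-0.38239531 -0.07355189  0.0350861 ]
dock frame -8.709253811844366 -0.08785055401944693
```

View pics/v8.png

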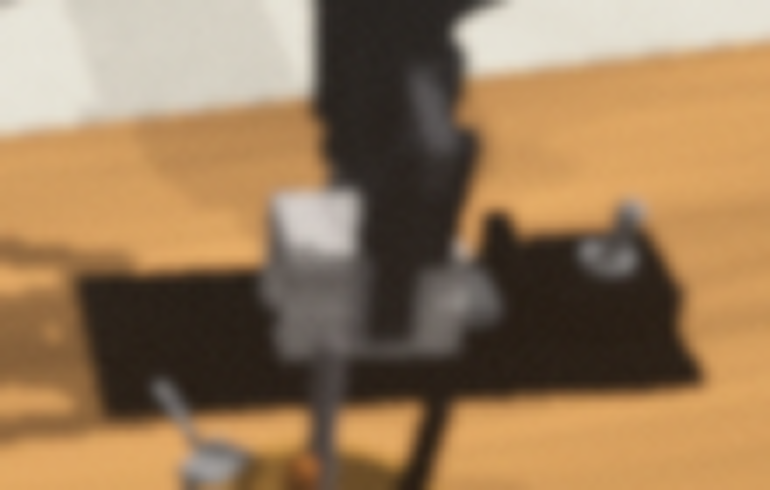

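The charger is threaded on the rail, with the rail end still showing at about (490,300) in the crop. Roughly 13–16 mm remain, so small pushes from here.

Request:
move_arm:
  targets: [-2, 0, 0, 0, 0, 0, -2, 0, 0, 0, 0, 0, -2, 0, 0, 0, 0, 0, -2, 0, 0, 0, 0, 0, 0, 0, 0, 0, 0, 0]

```text
time_s: 16.08
position: [0.5519, 0.0916, 0.1204]
tool_rot: [[-0.163, 0.001, 0.987], [-0.987, 0.001, -0.163], [-0.001, -1.0, 0.001]]
ft_force: [1.5, -1.0, 5.0]
grip_width: 0.0433
```

Request:
move_arm:
  targets: [-1, 0, 0, 0, 0, 0, -1, 0, 0, 0, 0, 0, -1, 0, 0, 0, 0, 0, 0, 0, 0, 0, 0, 0, 0, 0, 0, 0, 0, 0]

```text
time_s: 16.7
position: [0.5523, 0.0942, 0.1204]
tool_rot: [[-0.163, 0.001, 0.987], [-0.987, 0.0, -0.163], [-0.0, -1.0, 0.001]]
ft_force: [3.8, -2.5, 4.3]
grip_width: 0.043
```

Request:
move_arm:
  targets: [-1, 0, 0, 0, 0, 0, -1, 0, 0, 0, 0, 0, 0, 0, 0, 0, 0, 0, 0, 0, 0, 0, 0, 0, 0, 0, 0, 0, 0, 0]

```text
time_s: 17.32
position: [0.5526, 0.096, 0.1204]
tool_rot: [[-0.163, 0.0, 0.987], [-0.987, -0.0, -0.163], [0.0, -1.0, 0.001]]
ft_force: [3.8, -3.2, 4.4]
grip_width: 0.0434
```

Request:
move_arm:
  targets: [-1, 0, 0.6, 0, 0, 0, -1, 0, 0, 0, 0, 0, 0, 0, 0, 0, 0, 0, 0, 0, 0, 0, 0, 0, 0, 0, 0, 0, 0, 0]

```text
time_s: 17.95
position: [0.553, 0.0977, 0.1204]
tool_rot: [[-0.163, -0.001, 0.987], [-0.987, -0.001, -0.163], [0.001, -1.0, -0.001]]
ft_force: [1.2, -4.6, 5.1]
grip_width: 0.0431
```

Request:
move_arm:
  targets: [-1, 0, 0, 0, 0, 0, -1, 0, 0, 0, 0, 0, 0, 0, 0, 0, 0, 0, 0, 0, 0, 0, 0, 0, 0, 0, 0, 0, 0, 0]

```text
time_s: 18.58
position: [0.5531, 0.0984, 0.1204]
tool_rot: [[-0.163, -0.002, 0.987], [-0.987, -0.003, -0.163], [0.003, -1.0, -0.001]]
ft_force: [-1.7, -13.0, 6.7]
grip_width: 0.0426
```

Request:
move_arm:
  targets: [-1, 0, 0, 0, 0, 0, -1, 0, 0, 0, 0, 0, 0, 0, 0, 0, 0, 0, 0, 0, 0, 0, 0, 0, 0, 0, 0, 0, 0, 0]

```text
time_s: 19.2
position: [0.5532, 0.0985, 0.1205]
tool_rot: [[-0.163, -0.003, 0.987], [-0.987, -0.007, -0.163], [0.007, -1.0, -0.002]]
ft_force: [-4.3, -23.2, 9.5]
grip_width: 0.0432
```

Run:
```python
from h import *; from rig import env,get_image
o=env.observe(); print(o["time_s"],o["position"],o["ft_force"],o["wrist_torque"]); p=o["position"]-DO; print("dock frame",p@du*1000,p@dn*1000)
d=get_image("scene"); np.savez("scene5.npz",**d)
big=cv2.resize(d["pixels"][150:220,310:420,::-1],None,fx=7,fy=7,interpolation=2)
for z in(8,48):
    pp=[((proj(d,D(a,b,z))-[310,150]+.5)*7-.5).round().astype(int) for a,b in((-26,-22),(34,-22),(34,22),(-26,22))]
    cv2.polylines(big,[np.array(pp,np.int32)],True,(0,255,0),1)
cv2.imwrite("pics/v9.png",big)
```

```text
19.2 [0.5531576  0.09846582 0.12047054] [ -4.27294469 -23.15646204   9.46243612] [-3.48706311  0.41658132  0.32408955]
dock frame 6.524209903202119 -0.2689859999138552
```

View pics/v9.png

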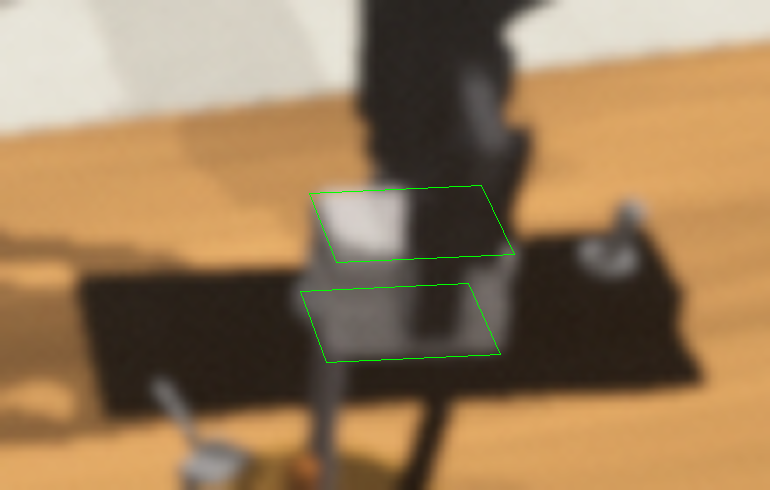

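Firm stop: 23 N with no further travel, and the block matches the home outline. Relieve the push, then release.

Request:
move_arm:
  targets: [1, 0, 0, 0, 0, 0, 1, 0, 0, 0, 0, 0, 1, 0, 0, 0, 0, 0, 0.3, -0.4, 0, 0, 0, 0, 0, 0, 0, 0, 0, 0]

```text
time_s: 19.88
position: [0.5531, 0.0983, 0.1204]
tool_rot: [[-0.163, -0.001, 0.987], [-0.987, -0.001, -0.163], [0.001, -1.0, -0.001]]
ft_force: [2.2, -5.2, 2.5]
grip_width: 0.0431
```

Request:
move_arm:
  targets: [0, 0, 0, 0, 0, 0, 0, 0, 0, 0, 0, 0, 0, 0, 0, 0, 0, 0, 0, 0, 0, 0, 0, 0, 0, 0, 0, 0, 0, 0]
  hand: 0.6

```text
time_s: 20.5
position: [0.5534, 0.0988, 0.1207]
tool_rot: [[-0.163, -0.0, 0.987], [-0.987, 0.0, -0.163], [-0.0, -1.0, -0.0]]
ft_force: [0.9, 0.8, 0.3]
grip_width: 0.0684
```

Request:
move_arm:
  targets: [0, -15, 0, 0, 0, 0, 0, -25, 0, 0, 0, 0, 0, -30, 0, 0, 0, 0, 40, -15, 0, 0, 0, 0, 50, 0, 0, 0, 0, 0]
  hand: -1

```text
time_s: 21.12
position: [0.5392, 0.0094, 0.2081]
tool_rot: [[-0.161, 0.004, 0.987], [-0.987, -0.001, -0.161], [0.0, -1.0, 0.004]]
ft_force: [1.0, -0.2, -0.6]
grip_width: 0.0003
```

Request:
move_arm:
  targets: [50, 0, 0, 0, 0, 0, 50, 0, 0, 0, 0, 0, 20, 0, 0, 0, 0, 0, 0, 0, 0, 0, 0, 0, 0, 0, 0, 0, 0, 0]

```text
time_s: 21.75
position: [0.5193, -0.1077, 0.2063]
tool_rot: [[-0.163, 0.001, 0.987], [-0.987, 0.0, -0.163], [-0.0, -1.0, 0.001]]
ft_force: [-0.0, -0.2, 0.1]
grip_width: 0.0002
```

Run:
```python
from h import *; from rig import env,get_image
np.set_printoptions(precision=4,suppress=True)
o=env.observe(); print(o["time_s"],o["position"],o["ft_force"],o["grip_width"])
for n,(r,c) in {"scene":((150,220),(310,420)),"top":((150,230),(220,340))}.items():
    d=get_image(n); np.savez(n+"6.npz",**d); s=6
    big=cv2.resize(d["pixels"][r[0]:r[1],c[0]:c[1],::-1],None,fx=s,fy=s,interpolation=2)
    pp=[((proj(d,D(a,b,48))-[c[0],r[0]]+.5)*s-.5).round().astype(int) for a,b in((-26,-22),(34,-22),(34,22),(-26,22))]
    cv2.polylines(big,[np.array(pp,np.int32)],True,(0,255,0),1); cv2.imwrite(f"pics/{n}6.png",big)
    e=edges(d,np.float32([proj(d,D(a,b,48)) for a,b in((-26,-22),(34,-22),(34,22),(-26,22))]),2.5,(.2,.8))
    X=np.array([onz(d,p,.148) for p in e]); m=X.mean(0)-DO; print(n,X,"centre dock",m@du*1e3,m@dn*1e3,[np.linalg.norm(X[i]-X[i-1]) for i in range(4)])
```

```text
21.75 [ 0.5193 -0.1077  0.2063] [-0.0291 -0.2275  0.1261] 0.00017173625663566798
scene [[0.5716 0.0631 0.148 ]
 [0.5784 0.1214 0.148 ]
 [0.5319 0.1297 0.148 ]
 [0.5274 0.0736 0.148 ]] centre dock 4.877588911758922 0.29406408004345763 [np.float64(0.045409852379955214), np.float64(0.0586961772905242), np.float64(0.047264839480720744), np.float64(0.05633402199122016)]
top [[0.5696 0.0637 0.148 ]
 [0.5794 0.1248 0.148 ]
 [0.5333 0.1317 0.148 ]
 [0.5251 0.0729 0.148 ]] centre dock 6.12886061863446 0.9888247375820325 [np.float64(0.04546013571425991), np.float64(0.06188831372384288), np.float64(0.04659607648820912), np.float64(0.05939267158646964)]
```

View pics/scene6.png

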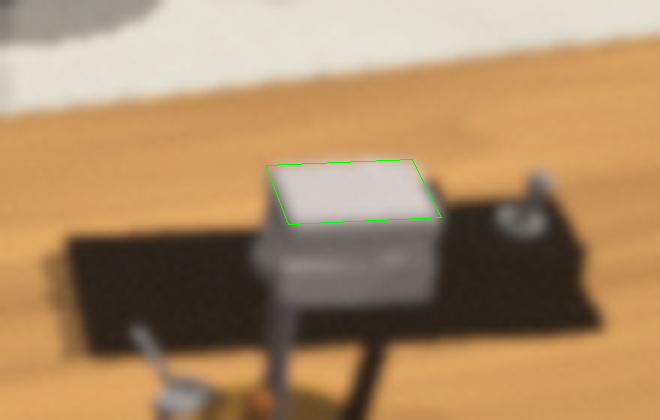

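View pics/top6.png

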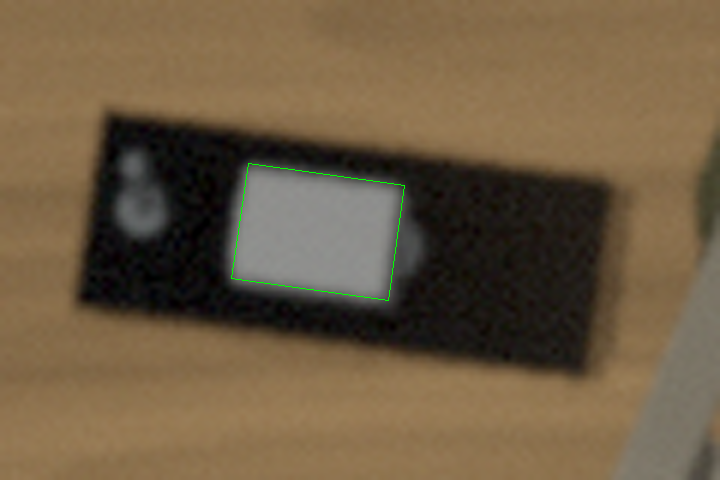

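The charger sits against the stop. The cameras put it at x +4.9 and +6.1 (my dock x estimate is about 2 mm off, and the stop limits it to 4.5). Next I'll locate the switch bat and plan the push.

Run:
```python
from h import *; from rig import env
np.set_printoptions(precision=4,suppress=True)
d=load("top6.npz"); s=load("scene6.npz")
for nm,X in (("tip",D(74,-13.5,56)),("pivot",D(74,0,28)),("on",D(74,13.5,56))): print(nm,X,"topcrop",(proj(d,X)-[220,150])*6,"scenecrop",(proj(s,X)-[310,150])*6)
# bystander extents from the top cloud
P=cloud(d); 
for nm,(r,c) in {"dish":((85,130),(195,240)),"cup":((75,125),(300,340)),"dryer":((80,120),(385,430))}.items():
    Q=P[r[0]:r[1],c[0]:c[1]].reshape(-1,3); Q=Q[Q[:,2]>.112]; print(nm,np.percentile(Q,3,0),np.percentile(Q,97,0))
o=env.observe(); p=o["position"];R=o["tool_rot"]
A=D(75,-44,0);A[2]=.206; print("A",A); show(rows(p,R,A,Rdown(-9.4),10))
```

```text
tip [0.5772 0.1629 0.156 ] topcrop [134.0725 165.7411] scenecrop [535.224  181.2888]
pivot [0.5639 0.1651 0.128 ] topcrop [141.487  209.1723] scenecrop [514.8994 223.529 ]
on [0.5506 0.1673 0.156 ] topcrop [123.1624 236.4458] scenecrop [514.9229 145.9687]
dish [0.7073 0.1838 0.1124] [0.7838 0.2612 0.1278]
cup [ 0.7169 -0.0453  0.1161] [0.7811 0.0157 0.2301]
dryer [ 0.7128 -0.2495  0.1217] [ 0.7787 -0.1832  0.1656]
A [0.6075 0.1589 0.206 ]
[-27.7, 0.0, 4.4, -0.0, 0.0001, -0.0, -27.7, 0.0, 4.4, -0.0, 0.0001, -0.0, -27.7, 0.0, 4.4, -0.0, 0.0001, -0.0, -27.7, 0.0, 4.4, -0.0, 0.0001, -0.0, -27.7, 0.0, 4.4, -0.0, 0.0001, -0.0]
[-27.7, 0.0, 4.4, -0.0, 0.0001, -0.0, -27.7, 0.0, 4.4, -0.0, 0.0001, -0.0, -27.7, 0.0, 4.4, -0.0, 0.0001, -0.0, -27.7, 0.0, 4.4, -0.0, 0.0001, -0.0, -27.7, 0.0, 4.4, -0.0, 0.0001, -0.0]
```

The predicted tip and pivot land on the observed bat in both views, and the bystanders all lie beyond x = 0.70. I'll travel over the dock, then out to the bat's −y side.

Request:
move_arm:
  targets: [-50, 0, 0, 0, 0, 0, -55, 0, 0, 0, 0, 0, -55, 0, 0, 0, 0, 0, -55, 0, 4, 0, 0, 0, -40, 0, 15, 0, 0, 0]
  hand: -1

```text
time_s: 22.48
position: [0.5792, 0.1435, 0.2061]
tool_rot: [[-0.16, 0.0, 0.987], [-0.987, 0.0, -0.16], [-0.0, -1.0, 0.0]]
ft_force: [0.8, -0.8, -0.0]
grip_width: -0.0002
```

Request:
move_arm:
  targets: [-22, 0, 25, 0, 0, 0, 0, 14, 0, 0, 0, 0, 0, 25, 0, 0, 0, 0, 0, 14, 0, 0, 0, 0, 0, 0, 0, 0, 0, 0]

```text
time_s: 23.1
position: [0.607, 0.1575, 0.1519]
tool_rot: [[-0.163, -0.002, 0.987], [-0.987, -0.0, -0.163], [0.001, -1.0, -0.002]]
ft_force: [-0.3, 0.9, 0.9]
grip_width: -0.0002
```

Run:
```python
from h import *; from rig import env,get_image
o=env.observe(); p=o["position"]-DO; print(o["time_s"],o["position"],o["ft_force"],"dock",p@du*1e3,p@dn*1e3,p[2]*1e3)
d=get_image("scene"); cv2.imwrite("pics/v10.png",cv2.resize(d["pixels"][120:220,320:450,::-1],None,fx=6,fy=6,interpolation=2))
```

```text
23.1 [0.60704223 0.15750265 0.15185777] [-0.34363215  0.94853894  0.91443071] dock 73.56907154084894 -43.787816685614864 51.85777272938621
```

View pics/v10.png

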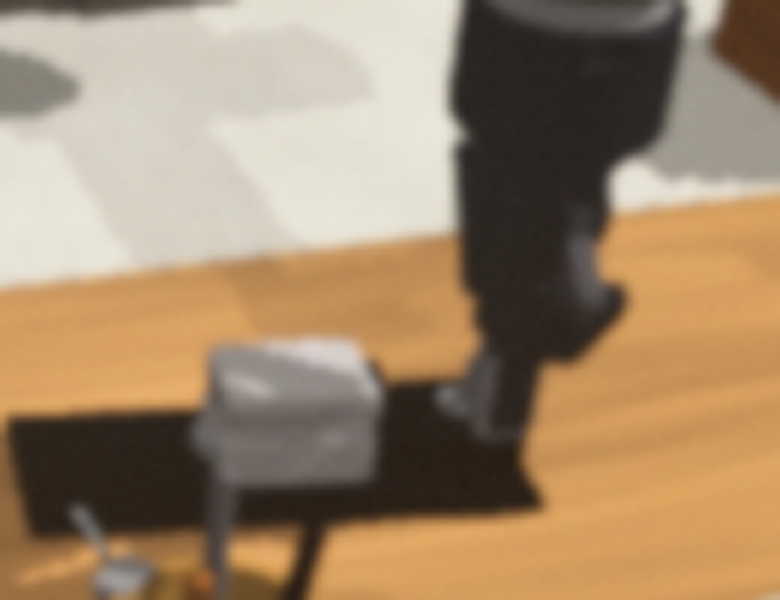

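The fingers stand on the camera side of the bat, at dock (74, −44). Now push toward dock +y, which is tool −z.

Request:
move_arm:
  targets: [0, 0, -5, 0, 0, 0, 0, 0, -5, 0, 0, 0, 0, 0, -4, 0, 0, 0, 0, 0, -3, 0, 0, 0, 0, 0, -3, 0, 0, 0]

```text
time_s: 23.78
position: [0.5889, 0.1609, 0.1541]
tool_rot: [[-0.163, 0.004, 0.987], [-0.987, 0.0, -0.163], [-0.001, -1.0, 0.004]]
ft_force: [2.4, 0.1, 1.4]
grip_width: -0.0005
```

Request:
move_arm:
  targets: [0, 0, -3, 0, 0, 0, 0, 0, -3, 0, 0, 0, 0, 0, -3, 0, 0, 0, 0, 0, -2, 0, 0, 0, 0, 0, 0, 0, 0, 0]

```text
time_s: 24.4
position: [0.577, 0.1627, 0.1527]
tool_rot: [[-0.163, -0.0, 0.987], [-0.987, 0.0, -0.163], [0.0, -1.0, -0.0]]
ft_force: [0.1, 0.4, 0.4]
grip_width: 0.0002
```

The force rose to about 2.4 N and then dropped to zero, so it seems to have snapped over. Back off, rise, move clear and look.

Request:
move_arm:
  targets: [0, 0, 10, 0, 0, 0, 0, 0, 15, 0, 0, 0, 0, -25, 0, 0, 0, 0, 0, -30, 0, 0, 0, 0, 0, -20, 0, 0, 0, 0]

```text
time_s: 25.02
position: [0.6028, 0.1584, 0.2291]
tool_rot: [[-0.164, 0.002, 0.987], [-0.987, 0.0, -0.164], [-0.0, -1.0, 0.002]]
ft_force: [0.3, -0.1, -1.1]
grip_width: -0.0004
```

Request:
move_arm:
  targets: [30, 0, -20, 0, 0, 0, 50, 0, -20, 0, 0, 0, 55, 0, -5, 0, 0, 0, 55, 0, 0, 0, 0, 0, 50, 0, 0, 0, 0, 0]

```text
time_s: 25.65
position: [0.5184, -0.073, 0.228]
tool_rot: [[-0.164, 0.001, 0.987], [-0.987, -0.0, -0.164], [0.0, -1.0, 0.001]]
ft_force: [1.1, -0.4, -0.1]
grip_width: -0.0002
```

Request:
move_arm:
  targets: [40, 0, 0, 0, 0, 0, 0, 0, 0, 0, 0, 0, 0, 0, 0, 0, 0, 0, 0, 0, 0, 0, 0, 0, 0, 0, 0, 0, 0, 0]

```text
time_s: 26.28
position: [0.512, -0.1095, 0.2278]
tool_rot: [[-0.162, 0.0, 0.987], [-0.987, 0.0, -0.162], [-0.0, -1.0, 0.0]]
ft_force: [-0.0, -0.1, -0.6]
grip_width: -0.0
```

Run:
```python
from h import *; from rig import env,get_image
np.set_printoptions(precision=4,suppress=True)
o=env.observe(); print(o["time_s"],o["position"],o["ft_force"],np.abs(o["qvel"]).max())
for n,(r,c) in {"scene":((150,220),(310,420)),"top":((150,230),(220,340))}.items():
    d=get_image(n); np.savez(n+"7.npz",**d); s=6
    cv2.imwrite(f"pics/{n}7full.png",d["pixels"][:,:,::-1])
    cv2.imwrite(f"pics/{n}7.png",cv2.resize(d["pixels"][r[0]:r[1],c[0]:c[1],::-1],None,fx=s,fy=s,interpolation=2))
    e=edges(d,np.float32([proj(d,D(a,b,48)) for a,b in((-26,-22),(34,-22),(34,22),(-26,22))]),2.5,(.2,.8))
    X=np.array([onz(d,p,.148) for p in e]); m=X.mean(0)-DO; print(n,"centre dock",m@du*1e3,m@dn*1e3)
```

```text
26.275 [ 0.512  -0.1095  0.2278] [-0.0215 -0.0677 -0.6298] 0.23726744256221358
scene centre dock 4.897978500997091 0.30950763717502544
top centre dock 6.061989859202588 1.1444078630594976
```

View pics/scene7.png

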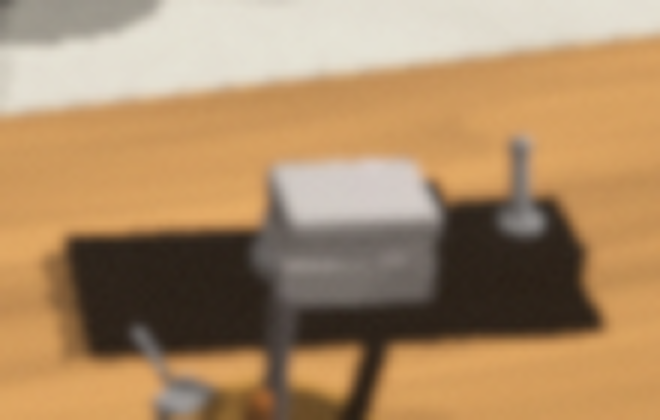

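View pics/top7.png

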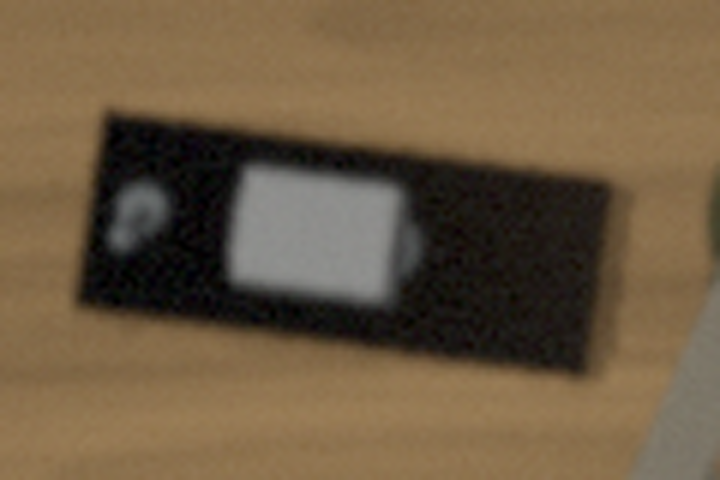

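View pics/top7full.png

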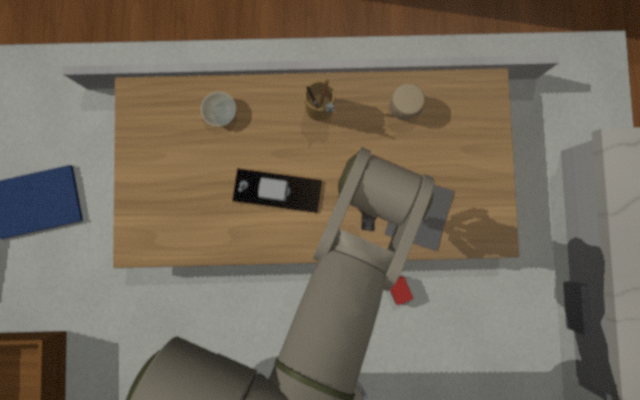

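The bat now leans to +y: scene crop (519,143), where "on" is predicted at (515,146). The charger hasn't moved and the bystanders look unmoved. One last check: the rail nose should stick out about 8 mm beyond the charger's end, measured within the same views.

Run:
```python
from h import *
np.set_printoptions(precision=2,suppress=True)
t0=load("top0.npz")
for f in("top6.npz","top7.npz"):
    d=load(f)
    def loc(d,x,z,ys,half):
        o,nn=edgeoff(d,proj(d,D(x,ys[0],z)),proj(d,D(x,ys[1],z)),np.linspace(0,1,9),half)
        sc=np.linalg.norm(proj(d,D(x+1,0,z))-proj(d,D(x,0,z))); sg=np.sign((proj(d,D(x+1,0,z))-proj(d,D(x,0,z)))@nn)
        return x+sg*np.median(o)/sc
    print(f,"trail end",loc(d,-26,48,(-15,15),2.2),"lead end",loc(d,34,48,(-15,15),2.2),"nose",loc(d,-34,19.5,(-3,3),2),"nose in first pic",loc(t0,-34,19.5,(-3,3),2.2),"plate ends",loc(d,-104,8,(-30,30),2),loc(d,100,8,(-30,30),2))
a,b=load("top0.npz"),load("top7.npz")
for nm,(r,c) in {"dish":((85,130),(195,240)),"cup":((75,125),(300,340)),"dryer":((80,120),(385,430))}.items():
    s=[cv2.cvtColor(x["pixels"][r[0]:r[1],c[0]:c[1]],cv2.COLOR_RGB2GRAY).astype(np.float32) for x in(a,b)]
    print(nm,"shift px",cv2.phaseCorrelate(*s))
```

```text
top6.npz trail end -24.659787194042224 lead end 36.337244653809854 nose -33.98476924498755 nose in first pic -34.02365425926801 plate ends -103.2538488976412 99.00764755019067
top7.npz trail end -24.597072001456894 lead end 36.522346808278876 nose -33.87785932142481 nose in first pic -34.02365425926801 plate ends -103.27203273422107 98.75322821417241
dish shift px ((0.6823631070949929, 0.44525156976213864), 1.0655456062599464)
cup shift px ((-0.059834466153091626, 0.019139607425632477), 1.0735644779205322)
dryer shift px ((0.408572190016649, 0.06968431869345437), 1.1575647314389548)
```

All consistent: the charger reads hard against the stop (within about 1.5 mm of camera bias), it has not moved since release, and the bystanders are within 2 mm. Handing in.

Run:
```python
from rig import env
print(env.observe()["time_s"],env.close_job())
```

```text
the job is handed in; nothing more can be done
26.375 None
```

I slid the charger along the dock rail to the stop and released it. Then I flipped the toggle to its on side with closed fingers, backed clear and handed the job in at 26.4 s.

**What the last checks showed**
- **Charger:** the final push met a firm stop, with the force rising from 13 to 23 N and almost no travel. After release and after the flip it had not moved.
- **Switch:** the push peaked at about 2.4 N and then fell to zero. Both views show the bat leaning to the dock's +y, within about 1 px of the predicted "on" position in the scene view.
- **Robot:** it was clear of everything, with wrist force about 0.6 N.
- **Bystanders:** the cup shows no shift. The dish and dryer read 0.4–0.8 px, about 1–2 mm, which is small enough to be picture noise.

**What disagreed or went unchecked**
- **Charger position:** the cameras put its centre at x = +4.9 mm (scene) and +6.1 mm (top), but the stop allows at most +4.5 mm. I took the difference as calibration bias of about 1.5 mm.
- **Detent:** I could not see it directly. That it is up is inferred from the charger resting against the stop.

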